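# Bolt the optics case shut

### The arm

A 6-joint arm with a two-finger parallel gripper is mounted at the origin on a cart in front of the work surface, level with it; the furniture and walls round the work are solid. World frame = base frame: x ahead of the robot, y to its left, z up, the work surface at z = 0. Lengths are in m, angles in rad, forces in N, time in s.
With the tool pointing down it reaches from about 0.35 to 0.975 m from the base axis. Payload 17.4 kg.
Tool frame: the origin (TCP) lies on the centre line of the jaws, within the pads' length; the fingertips stand 25 mm ahead of it and the grasp point (between the pads) lies 6 mm ahead of it (r.nose_length is the x of the fingertips in the tool frame, in m); x points along the fingers, y is the direction in which the jaws open and shut, and the axes are right-handed (so a half turn about x gives the same grasp; the last joint's range is limited). The gripper opens to 85 mm and grips with 20 to 120 N. Pads are 22 mm wide; open, the fingers measure 114 mm over their backs; the gripper's body (76 mm by 85 mm) begins 54 mm behind the grasp point. The pads swing forward as they close: fully open they stand 13 mm farther back than shut.
Start: joints at [1.071, 0.116, 1.442, -0, 1.584, -0.038], TCP at [0.301, 0.604, 0.256] pointing down, gripper open.
Joint ranges: [-2.83, 2.83], [-0.83, 2.19], [0.07, 2.5], [-1.14, 4.28], [0.01, 3], [-2.97, 2.97]. Speed limits (rad/s): [1.89, 1.89, 2.22, 3.14, 3.14, 3.14].

### API

Orientations are given as a unit quaternion [w, x, y, z].
In Python, from cell import r, eyes gives the robot as it stands.
- The arm moves only by the tool arm_command, never from a script. Its argument "increments" is a list of rows, each an object of numbers: "claw": the gripper command: -1 is fully open, 1 is shut, values between are in proportion; "x", "y", "z": the shift along the tool's x, y, z as a fraction of full scale; "ax", "ay", "az": the turn, a rotation vector about the tool's x, y, z as a fraction of full scale. In form: [{"claw": .., "x": .., "y": .., "z": .., "ax": .., "ay": .., "az": ..}, ...]. A call has 1 to 10 rows; each row is the pose to reach, as a shift and turn from the pose commanded when the call began, along the tool's axes at that moment; what a row does not reach only later rows make up. Full scale, the value 1, is 0.1 m for a shift and 90 degrees for a turn. A row lasts 1/12 s, in which the tool goes at most 41.7 mm and 7.16 degrees, less where a joint would pass 70% of its speed; a pose out of reach is approached as far as the arm can. A call with a number of a shift or a turn outside -1 to 1 is refused whole. A call with a gripper value outside its range is refused whole. The fingers move at their own pace and stop on an object; "force" is the grip in N (left out, the last holds). Time passes only in rows, so rows that repeat a pose let the fingers close. It gives the time, the measured TCP pose, the force and the opening at its end, in the units of the state.
- r.state(): the state, without advancing time (a new reading comes with each control period).
- eyes.get_image(name): name is "side" or "top" or "wrist"; returns (picture, depth): 400x640x3 uint8, red, green, blue; 400x640 float32, m along the optical axis (not along the pixel's ray), 0 where there is no reading.
- eyes.camera_model(name): a dict with "K" (3x3 intrinsics, pixels), "rvec" (rotation vector, rad) and "tvec" (3), from world to camera coordinates, as OpenCV has them. Camera axes: x right, y down, z forward; pixel columns grow to the right and rows downward; lengths in m; the calibration is good to about 2 mm. A picture is of the moment at which its call begins: read the wrist's pose just before it. camera_model takes no time and is no camera call; for the wrist camera it gives the pose at the moment of the call.
- r.job_done(): hands the job in, once; it reports no verdict.
Trained networks look in the newest picture that a camera, given by its name, has taken for a name from the list of things; names that differ only in an ending like _2 or _b are one class to them, and where a whole thing is asked for, a point or a joint stands for the part that bears it (a point fixed in the world has none). Each returns a list of dicts, best first, with "conf" (0 to 1); they miss things now and then, are a little off and sometimes report something else, mostly with a low value. They report only what shows in the picture. A call takes as long as a camera call.
- eyes.regions_of(camera, query): "pixels" (400x640 bool, what is visible of it) and "point" ([column, row] in pixels, amid what is visible of it).
The state is a dict: "clock": time; "joint_pos": joint angles; "joint_vel": joint speeds; "joint_torque": joint torques, N m; "tcp_pos": TCP position; "tool_rot": TCP orientation; "force": force on the tool from outside, world axes, zero at the start; "wrist_torque": the same for the moment, N m; "finger_gap": opening from 0.0 (shut) to 1.0 (fully open).
Only numpy, scipy, OpenCV 4.12 (cv2) and the standard library are available. Lean on these libraries where they do the work, as an engineer would, in place of code of your own. Each camera call takes 0.05 s, during which the arm holds its last target.

### The job

The spare eyepieces and objectives are back in the wooden optics case. Swing its lid down until it lies flush in the frame, then slide the bolt on the lid all the way home through its keeper. Leave the jar, the dropper bottle and the dish round the case where they stand.

Things in the scene. Friction and masses are not known exactly. Their poses are not given: they have to be found in the camera images.
- case: Brown wooden case, grey foam and spare optics inside, screwed to the bench (does not move): 250 mm deep (x), 304 wide (y), 85 high. Origin: centre of its underside; x points away from the robot, turned by up to 0.22 rad; z up. Its top is a fixed frame (rails: front 45 mm, back and sides 25 mm) with an inset lid, 12 mm thick, hinged at the back.
- case_lid (a joint): Lid angle, rad: 0 = shut, flush with the frame; grows as it opens up and back, to 1.65; starts at 1.15 to 1.5. Stiff hinges: it stays where it is left and must be pushed right down; 1 to 5 N near the free edge moves it. With the bolt slid out first it cannot shut: the bolt lands on top of the keeper.
- hinge_mid (a point): Middle of the hinge line, at the case's (100, 0, 85) mm. The lid turns about the case's y axis through it. The outer face of the lid lies in the plane of this line; the lid reaches 178.5 mm from it to the free edge and is 251 mm wide (125 mm to each side).
- lid_edge (a point): Middle of the lid's free edge, on its outer face (178.5 mm from the hinge line). Turns with the lid: x from edge to hinge, z out of the outer face.
- bolt (a joint): How far the bolt is slid, m: 0 = drawn back, 0.038 = fully home (end stop). Grows as it moves across the lid from the hinge toward the free edge (along the case's -x when shut). Starts at 0 to 0.006, its tip clear of the keeper. It stays where it is left; sliding takes about 2 N.
- bolt_knob (a point): Top centre of the knob of the steel barrel bolt, in the middle of the lid's outer face near the free edge. Round knob, 17 mm in diameter from 27.5 to 41.5 mm above the lid, flat top at 45.5 mm; 10 mm stem below. It is 117 mm from the hinge line when drawn back, 155 mm when home. z points out of the lid's outer face.
- bolt_tip (a point): Round tip of the bolt's 10 mm rod, on its axis, 9.5 mm above the lid's outer face, 59.5 mm ahead of the knob. The rod runs in two straps, 18 mm wide, tops 18 mm above the lid, on a plate 88 x 38 mm; the knob travels between the straps.
- keeper (a point): Centre of the keeper, a fixed steel staple on the front rail, at the case's (-97, 0, 94.5) mm: opening 14 mm wide and 14 mm high, 14 mm deep along the bolt, top of the staple 20.5 mm above the rail. Fully home, the bolt's tip stands 10 mm beyond its front face. It lines up with the bolt when the lid is flush.
- specimen_jar: White specimen jar, 56 mm wide, 72 mm high, loose, to the right of the case. Origin: centre of its underside. Leave it alone.
- dropper_iodine: Amber dropper bottle, 33 mm wide, 100 mm high, loose, to the left of the case. Origin: centre of its underside. Leave it alone.
- petri_1: Lidded clear dish, 61 mm wide, 15 mm high, loose, to the right of the case, beyond the jar. Origin: centre of its underside. Leave it alone.

How it is judged:
On the way:
1. the lid is down, flush in the frame, before the bolt is home (value of joint case_lid below 0.025 rad and value of joint bolt below 0.03 m), for 0.1 s.
At the end, for the whole second after the job is handed in: The lid is shut to within 0.025 rad (4 mm at its free edge) and the bolt is home within 4 mm of its end stop, its tip right through and at least 5 mm beyond the keeper (value of joint case_lid below 0.025 rad and value of joint bolt above 0.034 m and x of bolt_tip in the frame of keeper below -0.012 m); the robot touches nothing.
It fails at once if the jar, the dropper bottle or the dish is pushed more than 30 mm (distance of any of specimen_jar, dropper_iodine, petri_1 from where it was at the start of the episode above 0.03 m).
It also fails if it takes over 42 s, if anything falls off the work surface, if the arm or the gripper's body presses on something with over 40 N, if the wrist force passes 120 N, or if a joint passes its speed limit or range.

## Working session

There is one attempt and no reset: what is moved stays moved. The work goes in short steps, Python scripts to look and compute and a tool call to move; the robot and the scene stay as the last step left them, time stands still between calls to the robot, and variables do not carry over. Pictures are saved under pics/ and viewed, and the job is handed in when it is done.

Besides the shell and the picture viewer there is one more tool, called after ">>>" by a JSON object that holds its "method" and its "body". arm_command: Moves the arm, as the interface text tells. Shift numbers are shares of 0.1 m and turn numbers shares of 90 degrees, none past 1 either way. Its arguments: {"type":"object","properties":{"increments":{"type":"array","items":{"type":"object","properties":{"claw":{"type":"number"},"x":{"type":"number","minimum":-1,"maximum":1},"y":{"type":"number","minimum":-1,"maximum":1},"z":{"type":"number","minimum":-1,"maximum":1},"ax":{"type":"number","minimum":-1,"maximum":1},"ay":{"type":"number","minimum":-1,"maximum":1},"az":{"type":"number","minimum":-1,"maximum":1}}}},"force":{"type":"number"}},"required":["increments"]}

```bash
mkdir -p pics; ls; cat > h.py <<'E'
import numpy as np, cv2
from cell import r, eyes
def cam(n):
    m=eyes.camera_model(n); R=cv2.Rodrigues(np.array(m["rvec"],float))[0]
    return np.array(m["K"],float),R,np.array(m["tvec"],float).ravel()
def world(n,depth):
    K,R,t=cam(n); v,u=np.mgrid[0:400,0:640]
    P=np.stack([(u-K[0,2])/K[0,0]*depth,(v-K[1,2])/K[1,1]*depth,depth],-1)
    return (P-t)@R
def save(n,img): cv2.imwrite(f"pics/{n}.png",cv2.cvtColor(img,cv2.COLOR_RGB2BGR))
E
python3 - <<'E'
from h import *
print(r.state())
for n in ("top","side"):
    im,d=eyes.get_image(n); save(n+"0",im); np.savez(f"{n}0.npz",im=im,W=world(n,d),d=d)
    for q in ("bolt_knob","case_lid","case","specimen_jar","dropper_iodine","petri_1"):
        for o in eyes.regions_of(n,q)[:1]: 
            W=world(n,d); w=W[o["pixels"]&(d>0)]; print(n,q,o["conf"],o["point"],np.median(w,0).round(3),w.min(0).round(3),w.max(0).round(3))
            np.save(f"{n}_{q}.npy",o["pixels"])
print(r.state()["clock"])
E
```

```text
pics
{'clock': 0.0, 'joint_pos': array([ 1.07119351e+00,  1.16532687e-01,  1.44225278e+00, -1.84543751e-05,
        1.58406674e+00, -3.77873494e-02]), 'joint_vel': array([-3.82221842e-04, -3.19381825e-04, -9.72929628e-04,  1.45242283e-03,
        1.46562498e-05,  2.28331490e-04]), 'joint_torque': array([ 3.02847902e-04, -7.31985354e+01, -6.32493782e+01, -4.33514003e-06,
        6.35025339e-03,  4.93974244e-05]), 'tcp_pos': array([0.30068586, 0.60413891, 0.25553844]), 'tool_rot': array([ 0.68822741,  0.16139832,  0.68845127, -0.16226047]), 'force': array([-0.49632943, -0.00316444, -0.32274731]), 'wrist_torque': array([ 0.03039287, -0.01896211,  0.00463565]), 'finger_gap': 0.9992017592706202}
top bolt_knob 0.56 [303.1, 181.3] [ 0.627 -0.008  0.217] [ 0.59  -0.014  0.08 ] [0.651 0.005 0.259]
top case_lid 0.73 [302.4, 191.3] [ 0.605 -0.01   0.201] [ 0.569 -0.155  0.03 ] [0.652 0.133 0.259]
top case 0.78 [304.1, 212.8] [ 0.549 -0.01   0.084] [ 0.409 -0.186 -0.008] [0.691 0.167 0.259]
top specimen_jar 0.86 [408.0, 218.3] [ 0.519 -0.342  0.071] [ 0.493 -0.375  0.007] [ 0.545 -0.322  0.079]
top dropper_iodine 0.58 [409.4, 164.1] [ 0.697 -0.361  0.015] [ 0.669 -0.39   0.002] [ 0.725 -0.33   0.022]
top petri_1 0.8 [409.3, 162.7] [ 0.693 -0.361  0.015] [ 0.666 -0.39  -0.003] [ 0.721 -0.33   0.022]
side bolt_knob 0.67 [316.7, 159.0] [ 0.63  -0.011  0.214] [ 0.59  -0.018 -0.004] [0.807 0.28  0.256]
side case_lid 0.96 [314.4, 176.4] [ 0.601 -0.023  0.196] [ 0.568 -0.137 -0.007] [0.807 0.509 0.256]
side case 0.87 [293.9, 224.0] [ 0.555 -0.047  0.061] [ 0.418 -0.187 -0.006] [0.803 0.337 0.256]
side specimen_jar 0.59 [354.4, 331.6] [ 0.513 -0.363  0.064] [ 0.494 -0.379 -0.004] [ 0.572 -0.324  0.074]
side dropper_iodine 0.73 [277.8, 156.8] [0.634 0.267 0.042] [ 0.62   0.256 -0.004] [0.692 0.405 0.1  ]
side petri_1 0.72 [421.6, 313.8] [ 0.696 -0.363  0.014] [ 0.667 -0.392 -0.006] [ 0.743 -0.321  0.02 ]
0.7
```

View pics/top0.png

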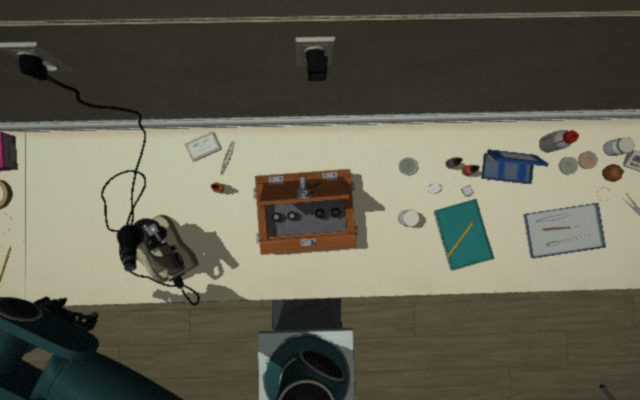

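View pics/side0.png

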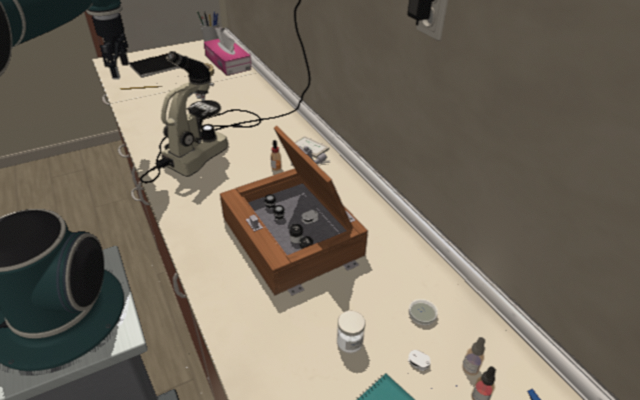

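Top view: the case is centred near (306,212), its lid is standing open and the knob is near (303,182). The microscope at (160,250) stands between the arm and the case. Next I'll fit the case pose and the heights.

```bash
python3 - <<'E'
import numpy as np, cv2
from scipy.optimize import least_squares
T=np.load("top0.npz");S=np.load("side0.npz")
for D,n in((T,"top"),(S,"side")):
    W=D["W"];ok=D["d"]>0
    m=ok&(abs(W[...,2]-0.085)<0.006)&(W[...,0]>.38)&(W[...,0]<.75)&(abs(W[...,1])<.22)
    p=W[m][:,:2].astype(np.float32)
    h=cv2.minAreaRect(p*1000); print(n,len(p),h)
    # outline fit
    hull=cv2.convexHull((p*1000).astype(np.float32))[:,0]
    # microscope
    m=ok&(W[...,0]>.1)&(W[...,0]<.75)&(W[...,1]>.22)&(W[...,1]<.6)&(W[...,2]>.03)&(W[...,2]<.8)
    q=W[m]
    for lo in np.arange(.2,.6,.05):
        k=q[(q[:,1]>=lo)&(q[:,1]<lo+.05)]
        if len(k): print("  y",lo.round(2),len(k),"x",k[:,0].min().round(3),k[:,0].max().round(3),"zmax",k[:,2].max().round(3))
    m=ok&(W[...,2]>.12)&(W[...,0]>.5)&(W[...,0]<.75)&(abs(W[...,1])<.2)
    k=W[m]; c=k.mean(0); s=np.linalg.svd(k-c,full_matrices=False)
    print("lid",len(k),c.round(3),s[1].round(3),s[2].round(3),k.min(0).round(3),k.max(0).round(3))
E
cat >> h.py <<'E'
E
python3 - <<'E'
import cv2
for n,(a,b,c,d) in {"top0":(150,265,240,390),"side0":(110,300,200,390)}.items():
    i=cv2.imread(f"pics/{n}.png")[a:b,c:d]; cv2.imwrite(f"pics/{n}c.png",cv2.resize(i,None,fx=3,fy=3,interpolation=cv2.INTER_CUBIC))
E
```

```text
top 2806 ((549.1728515625, -11.398910522460938), (250.2352294921875, 304.3170166015625), 2.819171190261841)
  y 0.2 20 x 0.173 0.184 zmax 0.552
  y 0.25 487 x 0.179 0.652 zmax 0.58
  y 0.3 829 x 0.198 0.286 zmax 0.591
  y 0.35 1815 x 0.204 0.456 zmax 0.594
  y 0.4 4083 x 0.204 0.539 zmax 0.591
  y 0.45 2500 x 0.192 0.546 zmax 0.582
  y 0.5 1803 x 0.189 0.523 zmax 0.576
  y 0.55 2889 x 0.202 0.381 zmax 0.575
lid 1644 [ 0.602 -0.009  0.205] [2.878 1.787 0.297] [[-0.048  0.999 -0.006]
 [ 0.391  0.013 -0.92 ]
 [-0.919 -0.046 -0.392]] [ 0.569 -0.135  0.121] [0.648 0.117 0.259]
side 3072 ((549.1698608398438, -12.012985229492188), (250.10147094726562, 309.011474609375), 3.4599061012268066)
  y 0.2 302 x 0.12 0.185 zmax 0.565
  y 0.25 541 x 0.145 0.653 zmax 0.555
  y 0.3 237 x 0.175 0.388 zmax 0.538
  y 0.35 1231 x 0.201 0.464 zmax 0.52
  y 0.4 3018 x 0.233 0.542 zmax 0.504
  y 0.45 613 x 0.258 0.546 zmax 0.486
  y 0.5 247 x 0.258 0.521 zmax 0.348
  y 0.55 1294 x 0.256 0.344 zmax 0.448
lid 1715 [ 0.597 -0.032  0.204] [3.068 1.737 0.406] [[-0.078  0.994  0.076]
 [ 0.324  0.097 -0.941]
 [ 0.943  0.049  0.33 ]] [ 0.568 -0.137  0.12 ] [0.648 0.115 0.256]
```

View pics/top0c.png

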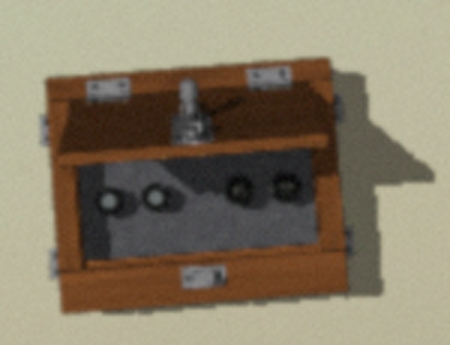

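```bash
cat >> h.py <<'E'
from scipy.spatial.transform import Rotation as Ro
C=np.array([0.549,-0.0115,0.0]); YAW=0.05
def case2w(p): return C+Ro.from_euler('z',YAW).apply(p)
def w2case(p): return Ro.from_euler('z',-YAW).apply(np.asarray(p)-C)
def rot(st): 
    q=st["tool_rot"]; return Ro.from_quat([q[1],q[2],q[3],q[0]])
def plan(target,Rt=None):
    st=r.state(); R0=rot(st)
    d=R0.inv().apply(np.asarray(target)-st["tcp_pos"])/0.1
    out={"xyz":d.round(3)}
    if Rt is not None: out["a"]=((R0.inv()*Rt).as_rotvec()/(np.pi/2)).round(3)
    print("t",round(st["clock"],2),"tcp",st["tcp_pos"].round(4),"case",w2case(st["tcp_pos"]).round(4),"F",np.round(st["force"],2)); print(out)
# tool: x down, y along case y (+) 
def Rdown(sign=1):
    z=Ro.from_euler('z',YAW)
    M=np.array([[0,0,-1],[0,sign,0],[-1,0,0]],float).T
    x=np.array([0,0,-1.]); y=np.array([0,sign,0.]); zz=np.cross(x,y)
    return z*Ro.from_matrix(np.column_stack([x,y,zz]))
E
python3 - <<'E'
from h import *
T=np.load("top0.npz");S=np.load("side0.npz")
for D in (T,S):
    W=D["W"]; q=W[(D["d"]>0)&(W[...,0]>.39)&(W[...,0]<.6)&(W[...,1]>.25)&(W[...,1]<.58)]
    print(np.sort(q[:,2])[-40::8], q[q[:,2].argmax()])
    q=W[(D["d"]>0)&(W[...,0]>.3)&(W[...,0]<.9)&(W[...,1]>.2)&(W[...,1]<.58)&(W[...,2]>.05)&(W[...,2]<.35)]
    print(np.sort(q[:,2])[-40::8], q.min(0),q.max(0))
print(r.nose_length); st=r.state(); print(rot(st).as_matrix().round(3))
for s in (1,-1): print(Rdown(s).as_matrix().round(2)); plan([.301,.604,.45],Rdown(s))
print("joint6",st["joint_pos"])
E
```

```text
[0.34109095 0.34169728 0.34274916 0.34437667 0.34578119] [0.42363425 0.43399748 0.3484308 ]
[0.34827945 0.34855089 0.34877067 0.34914535 0.34957226] [0.30034694 0.20010707 0.05007961] [0.87255185 0.57997907 0.3499022 ]
[0.33622219 0.33717687 0.33847482 0.34088792 0.34300589] [0.42541038 0.42754088 0.345947  ]
[0.34841152 0.34880956 0.34917289 0.3494168  0.34957727] [0.30019796 0.20001125 0.0501228 ] [0.87650338 0.57989528 0.34992343]
0.025
[[ 0.     0.446  0.895]
 [-0.     0.895 -0.446]
 [-1.    -0.     0.   ]]
[[ 0.   -0.05  1.  ]
 [ 0.    1.    0.05]
 [-1.    0.    0.  ]]
t 0.7 tcp [0.3008 0.6043 0.2563] case [-0.2172  0.6274  0.2563] F [-0.01 -0.6  -0.35]
{'xyz': array([-1.937, -0.002,  0.004]), 'a': array([-0.326,  0.   ,  0.   ])}
[[ 0.    0.05 -1.  ]
 [ 0.   -1.   -0.05]
 [-1.    0.    0.  ]]
t 0.7 tcp [0.3008 0.6043 0.2563] case [-0.2172  0.6274  0.2563] F [-0.01 -0.6  -0.35]
{'xyz': array([-1.937, -0.002,  0.004]), 'a': array([ 1.674,  0.   , -0.   ])}
joint6 [ 1.07120884e+00  1.15993305e-01  1.44161389e+00 -1.93975985e-05
  1.58400775e+00 -3.77876965e-02]
```

>>> {"method": "arm_command", "body": {"increments": [{"claw": 1,"x": -1,"ax": -0.326},{"claw": 1,"x": -1,"ax": -0.326},{"claw": 1,"x": -1,"ax": -0.326},{"claw": 1,"x": -1,"ax": -0.326},{"claw": 1,"x": -1,"ax": -0.326}], "force": 40}}

```text
$.increments[0]: bad value
```

>>> {"method": "arm_command", "body": {"increments": [{"claw": 1,"x": -1},{"claw": 1,"x": -1},{"claw": 1,"x": -1},{"claw": 1,"x": -1}]}}

```text
$.increments[0]: bad value
```

>>> {"method": "arm_command", "body": {"increments": [{"claw": 1,"x": -1,"y": 0,"z": 0,"ax": -0.326,"ay": 0,"az": 0},{"claw": 1,"x": -1,"y": 0,"z": 0,"ax": -0.326,"ay": 0,"az": 0},{"claw": 1,"x": -1,"y": 0,"z": 0,"ax": -0.326,"ay": 0,"az": 0},{"claw": 1,"x": -1,"y": 0,"z": 0,"ax": -0.326,"ay": 0,"az": 0},{"claw": 1,"x": -1,"y": 0,"z": 0,"ax": -0.326,"ay": 0,"az": 0}], "force": 40}}

```text
clock: 1.12
tcp_pos: [0.3009, 0.6045, 0.3579]
tool_rot: [0.707, -0.019, 0.706, 0.021]
force: [0.1, -0.0, -0.3]
finger_gap: 0.296
```

>>> {"method": "arm_command", "body": {"increments": [{"claw": 1,"x": -1,"y": 0,"z": 0,"ax": 0,"ay": 0,"az": 0},{"claw": 1,"x": -1,"y": 0,"z": 0,"ax": 0,"ay": 0,"az": 0},{"claw": 1,"x": -1,"y": 0,"z": 0,"ax": 0,"ay": 0,"az": 0}]}}

```text
clock: 1.37
tcp_pos: [0.3006, 0.604, 0.4609]
tool_rot: [0.708, -0.015, 0.706, 0.017]
force: [0.1, -0.3, 1.4]
finger_gap: 0.004
```

>>> {"method": "arm_command", "body": {"increments": [{"claw": 1,"x": 0,"y": -1,"z": 1,"ax": 0,"ay": 0,"az": 0},{"claw": 1,"x": 0,"y": -1,"z": 1,"ax": 0,"ay": 0,"az": 0},{"claw": 1,"x": 0,"y": -1,"z": 1,"ax": 0,"ay": 0,"az": 0},{"claw": 1,"x": 0,"y": -1,"z": 1,"ax": 0,"ay": 0,"az": 0}]}}

```text
clock: 1.7
tcp_pos: [0.4085, 0.5066, 0.4553]
tool_rot: [0.707, -0.016, 0.707, 0.015]
force: [1.0, -0.1, 0.5]
finger_gap: -0.001
```

>>> {"method": "arm_command", "body": {"increments": [{"claw": 1,"x": 0,"y": -1,"z": 1,"ax": 0,"ay": 0,"az": 0},{"claw": 1,"x": 0,"y": -1,"z": 1,"ax": 0,"ay": 0,"az": 0},{"claw": 1,"x": 0,"y": -1,"z": 1,"ax": 0,"ay": 0,"az": 0},{"claw": 1,"x": 0,"y": -1,"z": 1,"ax": 0,"ay": 0,"az": 0}]}}

```text
clock: 2.03
tcp_pos: [0.5135, 0.4114, 0.4549]
tool_rot: [0.707, -0.016, 0.707, 0.015]
force: [-0.6, 0.0, 0.0]
finger_gap: 0.001
```

>>> {"method": "arm_command", "body": {"increments": [{"claw": 1,"x": 0,"y": -1,"z": 1,"ax": 0,"ay": 0,"az": 0},{"claw": 1,"x": 0,"y": -1,"z": 1,"ax": 0,"ay": 0,"az": 0},{"claw": 1,"x": 0,"y": -1,"z": 1,"ax": 0,"ay": 0,"az": 0},{"claw": 1,"x": 0,"y": -1,"z": 1,"ax": 0,"ay": 0,"az": 0}]}}

```text
clock: 2.37
tcp_pos: [0.6183, 0.3166, 0.4545]
tool_rot: [0.706, -0.016, 0.708, 0.015]
force: [-0.6, 0.3, 0.7]
finger_gap: 0.003
```

```bash
python3 - <<'E'
from h import *
plan(case2w([.095,.055,.40]),Rdown(1))
E
```

```text
t 2.37 tcp [0.6183 0.3166 0.4545] case [0.0857 0.3242 0.4545] F [-0.57  0.28  0.73]
{'xyz': array([ 0.549, -2.691,  0.11 ]), 'a': array([-0.004, -0.001,  0.001])}
```

>>> {"method": "arm_command", "body": {"increments": [{"claw": 1,"x": 0,"y": -1,"z": 0,"ax": 0,"ay": 0,"az": 0},{"claw": 1,"x": 0,"y": -1,"z": 0,"ax": 0,"ay": 0,"az": 0},{"claw": 1,"x": 0,"y": -1,"z": 0,"ax": 0,"ay": 0,"az": 0}]}}

```text
clock: 2.62
tcp_pos: [0.6207, 0.2165, 0.4556]
tool_rot: [0.707, -0.016, 0.707, 0.016]
force: [0.2, -0.8, 0.5]
finger_gap: 0.004
```

>>> {"method": "arm_command", "body": {"increments": [{"claw": 1,"x": 0.4,"y": -1,"z": 0.1,"ax": 0,"ay": 0,"az": 0},{"claw": 1,"x": 0.4,"y": -1,"z": 0.1,"ax": 0,"ay": 0,"az": 0},{"claw": 1,"x": 0.4,"y": -1,"z": 0.1,"ax": 0,"ay": 0,"az": 0}]}}

```text
clock: 2.87
tcp_pos: [0.6354, 0.1181, 0.4141]
tool_rot: [0.706, -0.017, 0.708, 0.016]
force: [0.4, -0.2, -1.4]
finger_gap: -0.0
```

>>> {"method": "arm_command", "body": {"increments": [{"claw": 1,"x": 0.5,"y": -0.7,"z": 0,"ax": 0,"ay": 0,"az": 0},{"claw": 1,"x": 0.5,"y": -0.7,"z": 0,"ax": 0,"ay": 0,"az": 0},{"claw": 1,"x": 0.5,"y": -0.7,"z": 0,"ax": 0,"ay": 0,"az": 0}]}}

```text
clock: 3.12
tcp_pos: [0.6384, 0.0467, 0.3606]
tool_rot: [0.705, -0.016, 0.709, 0.015]
force: [0.4, -0.1, -0.7]
finger_gap: 0.001
```

```bash
python3 - <<'E'
from h import *
plan(case2w([.095,.055,.24]),Rdown(1))
im,d=eyes.get_image("side"); save("side1",im)
im,d=eyes.get_image("top"); save("top1",im)
E
```

```text
t 3.12 tcp [0.6384 0.0467 0.3606] case [0.0922 0.0536 0.3606] F [ 0.45 -0.09 -0.65]
{'xyz': array([1.206, 0.015, 0.035]), 'a': array([-0.004, -0.004,  0.001])}
```

View pics/side1.png

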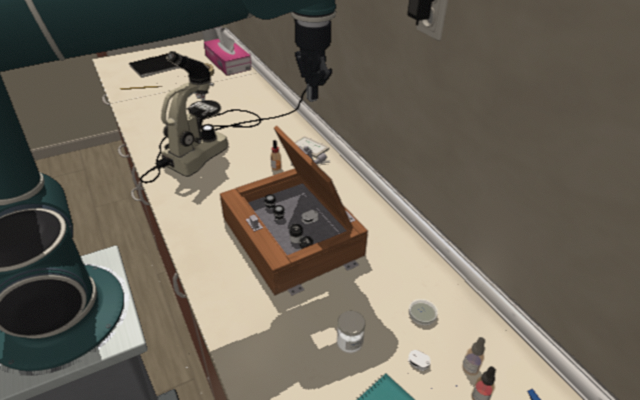

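The gripper, at about (315,80), is above and behind the lid's free edge at (280,130). I'll lower it there.

>>> {"method": "arm_command", "body": {"increments": [{"claw": 1,"x": 0.6,"y": 0,"z": 0.05,"ax": 0,"ay": 0,"az": 0},{"claw": 1,"x": 0.6,"y": 0,"z": 0.05,"ax": 0,"ay": 0,"az": 0},{"claw": 1,"x": 0.6,"y": 0,"z": 0.05,"ax": 0,"ay": 0,"az": 0}]}}

```text
clock: 3.47
tcp_pos: [0.6434, 0.0523, 0.3022]
tool_rot: [0.705, -0.018, 0.709, 0.018]
force: [0.1, 0.2, -1.0]
finger_gap: -0.004
```

>>> {"method": "arm_command", "body": {"increments": [{"claw": 1,"x": 0.3,"y": 0,"z": 0,"ax": 0,"ay": 0,"az": 0},{"claw": 1,"x": 0.6,"y": 0,"z": 0,"ax": 0,"ay": 0,"az": 0},{"claw": 1,"x": 0.6,"y": 0,"z": 0,"ax": 0,"ay": 0,"az": 0}]}}

```text
clock: 3.72
tcp_pos: [0.643, 0.052, 0.2426]
tool_rot: [0.705, -0.018, 0.709, 0.018]
force: [-1.3, -0.9, -1.3]
finger_gap: -0.002
```

```bash
python3 - <<'E'
from h import *
# tip path: contact s, for theta from 1.17 to 0; tip block half-width 11 in x
T=case2w
im,d=eyes.get_image("side"); save("side2",im)
plan(case2w([.1,.055,.24]),Rdown(1))
s=.16
for th in (1.17,1.0,.8,.6,.4,.2,.1,0,-.05):
    # contact the tip's front lower corner / tip bottom: tip centre x = contact.x+0.011*sin(th)
    x=.1-s*np.cos(th)+.011; z=.085+s*np.sin(th)
    print(th, "tcp case x",round(x,4),"z",round(z+.025,4))
E
```

```text
t 3.77 tcp [0.6435 0.0519 0.2457] case [0.0976 0.0586 0.2457] F [ 0.31 -0.14  0.12]
{'xyz': array([ 0.057, -0.036,  0.025]), 'a': array([ 0.   , -0.002, -0.   ])}
1.17 tcp case x 0.0486 z 0.2573
1.0 tcp case x 0.0246 z 0.2446
0.8 tcp case x -0.0005 z 0.2248
0.6 tcp case x -0.0211 z 0.2003
0.4 tcp case x -0.0364 z 0.1723
0.2 tcp case x -0.0458 z 0.1418
0.1 tcp case x -0.0482 z 0.126
0 tcp case x -0.049 z 0.11
-0.05 tcp case x -0.0488 z 0.102
```

View pics/side2.png

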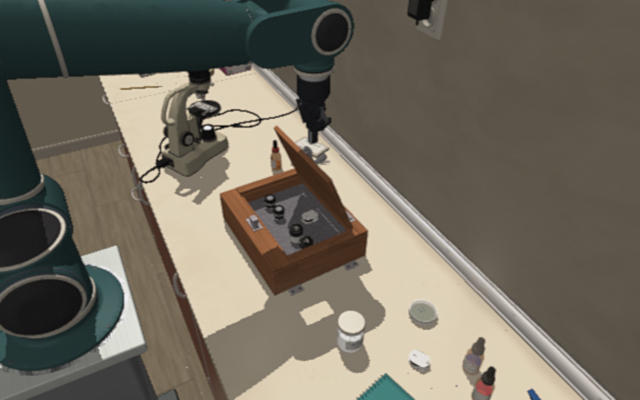

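>>> {"method": "arm_command", "body": {"increments": [{"claw": 1,"x": 0,"y": 0,"z": -0.25,"ax": 0,"ay": 0,"az": 0},{"claw": 1,"x": 0,"y": 0,"z": -0.4,"ax": 0,"ay": 0,"az": 0},{"claw": 1,"x": 0,"y": 0,"z": -0.5,"ax": 0,"ay": 0,"az": 0},{"claw": 1,"x": 0.02,"y": 0,"z": -0.6,"ax": 0,"ay": 0,"az": 0},{"claw": 1,"x": 0.06,"y": 0,"z": -0.7,"ax": 0,"ay": 0,"az": 0},{"claw": 1,"x": 0.11,"y": 0,"z": -0.8,"ax": 0,"ay": 0,"az": 0},{"claw": 1,"x": 0.17,"y": 0,"z": -0.9,"ax": 0,"ay": 0,"az": 0},{"claw": 1,"x": 0.24,"y": 0,"z": -0.98,"ax": 0,"ay": 0,"az": 0},{"claw": 1,"x": 0.24,"y": 0,"z": -0.98,"ax": 0,"ay": 0,"az": 0}]}}

```text
clock: 4.52
tcp_pos: [0.5453, 0.0461, 0.2228]
tool_rot: [0.707, -0.018, 0.707, 0.018]
force: [-0.5, 0.6, -0.4]
finger_gap: 0.0
```

```bash
python3 - <<'E'
from h import *
im,d=eyes.get_image("side"); save("side3",im)
plan(case2w([-.0211,.055,.2003]),Rdown(1))
E
```

```text
t 4.57 tcp [0.5459 0.0461 0.2233] case [-2.000e-04  5.770e-02  2.233e-01] F [ 0.27 -0.28  0.38]
{'xyz': array([ 0.23 , -0.027, -0.209]), 'a': array([ 0.,  0., -0.])}
```

View pics/side3.png

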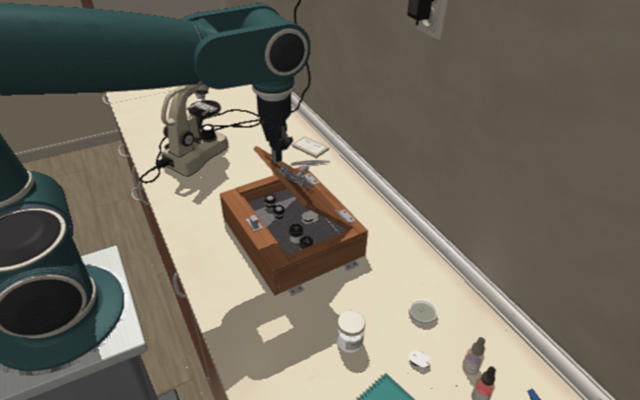

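The lid has swung down to about 0.8 rad and the bolt shows on its outer face at (300,175). I'll continue along the arc.

>>> {"method": "arm_command", "body": {"increments": [{"claw": 1,"x": 0.11,"y": 0,"z": -0.11,"ax": 0,"ay": 0,"az": 0},{"claw": 1,"x": 0.23,"y": 0,"z": -0.21,"ax": 0,"ay": 0,"az": 0},{"claw": 1,"x": 0.37,"y": 0,"z": -0.29,"ax": 0,"ay": 0,"az": 0},{"claw": 1,"x": 0.51,"y": 0,"z": -0.36,"ax": 0,"ay": 0,"az": 0},{"claw": 1,"x": 0.66,"y": 0,"z": -0.41,"ax": 0,"ay": 0,"az": 0},{"claw": 1,"x": 0.8,"y": 0,"z": -0.45,"ax": 0,"ay": 0,"az": 0},{"claw": 1,"x": 0.9,"y": 0,"z": -0.47,"ax": 0,"ay": 0,"az": 0},{"claw": 1,"x": 0.9,"y": 0,"z": -0.47,"ax": 0,"ay": 0,"az": 0}]}}

```text
clock: 5.23
tcp_pos: [0.4986, 0.0436, 0.1307]
tool_rot: [0.706, -0.018, 0.708, 0.018]
force: [0.1, -0.9, -0.5]
finger_gap: -0.001
```

```bash
python3 - <<'E'
from h import *
im,d=eyes.get_image("side"); save("side4",im)
plan(case2w([-.049,.055,.11]),Rdown(1))
E
```

```text
t 5.28 tcp [0.4991 0.0436 0.1318] case [-0.0471  0.0575  0.1318] F [-0.38  0.44 -0.05]
{'xyz': array([ 0.218, -0.025, -0.019]), 'a': array([ 0.   , -0.001, -0.   ])}
```

View pics/side4.png

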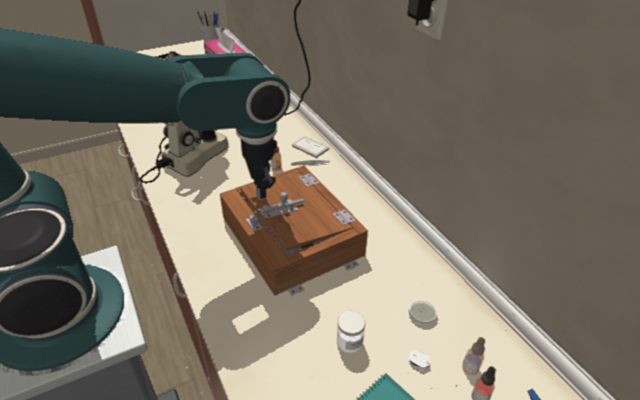

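The lid is nearly down, with its free edge slightly proud. I'll press it the rest of the way.

>>> {"method": "arm_command", "body": {"increments": [{"claw": 1,"x": 0.1,"y": 0,"z": -0.02,"ax": 0,"ay": 0,"az": 0},{"claw": 1,"x": 0.18,"y": 0,"z": -0.02,"ax": 0,"ay": 0,"az": 0},{"claw": 1,"x": 0.22,"y": 0,"z": -0.02,"ax": 0,"ay": 0,"az": 0},{"claw": 1,"x": 0.22,"y": 0,"z": -0.02,"ax": 0,"ay": 0,"az": 0}]}}

```text
clock: 5.62
tcp_pos: [0.4973, 0.0435, 0.1102]
tool_rot: [0.707, -0.018, 0.707, 0.018]
force: [-0.7, -0.6, 0.1]
finger_gap: 0.002
```

>>> {"method": "arm_command", "body": {"increments": [{"claw": 1,"x": 0.02,"y": 0,"z": 0,"ax": 0,"ay": 0,"az": 0},{"claw": 1,"x": 0.03,"y": 0,"z": 0,"ax": 0,"ay": 0,"az": 0},{"claw": 1,"x": 0.03,"y": 0,"z": 0,"ax": 0,"ay": 0,"az": 0}]}}

```text
clock: 5.87
tcp_pos: [0.4975, 0.0435, 0.1097]
tool_rot: [0.707, -0.018, 0.707, 0.018]
force: [-16.2, -0.7, 32.3]
finger_gap: -0.002
```

```bash
python3 - <<'E'
from h import *
plan(case2w([-.049,.055,.11]),Rdown(1))
E
```

```text
t 5.87 tcp [0.4975 0.0435 0.1097] case [-0.0487  0.0575  0.1097] F [-16.24  -0.71  32.26]
{'xyz': array([-0.003, -0.025, -0.003]), 'a': array([0., 0., 0.])}
```

The lid resists at 32 N with the tip at the rail's plane, so it is flush. I'll lift off and look.

>>> {"method": "arm_command", "body": {"increments": [{"claw": 1,"x": -0.4,"y": 0,"z": 0,"ax": 0,"ay": 0,"az": 0},{"claw": 1,"x": -0.8,"y": 0,"z": 0.3,"ax": 0,"ay": 0,"az": 0},{"claw": 1,"x": -1,"y": 0,"z": 0.7,"ax": 0,"ay": 0,"az": 0},{"claw": 1,"x": -1,"y": 0,"z": 0.7,"ax": 0,"ay": 0,"az": 0}]}}

```text
clock: 6.2
tcp_pos: [0.571, 0.0471, 0.2114]
tool_rot: [0.709, -0.018, 0.705, 0.018]
force: [0.8, -0.1, 0.3]
finger_gap: -0.002
```

```bash
python3 - <<'E'
from h import *
for n in ("side","wrist","top"):
    im,d=eyes.get_image(n); save(n+"5",im); W=world(n,d)
    Wc=Ro.from_euler('z',-YAW).apply(W.reshape(-1,3)-C).reshape(W.shape)
    np.savez(n+"5.npz",Wc=Wc,d=d,im=im)
    for q in ("bolt_knob","case_lid"):
        for o in eyes.regions_of(n,q)[:1]:
            w=Wc[o["pixels"]&(d>0)]; print(n,q,round(o["conf"],2),o["point"],np.median(w,0).round(4),w.min(0).round(3),w.max(0).round(3))
    # knob top
    m=(d>0)&(abs(Wc[...,1])<.03)&(abs(Wc[...,0]+.03)<.05)&(Wc[...,2]>.118)&(Wc[...,2]<.14)
    k=Wc[m]; 
    if len(k): print(n,"knob",len(k),k.mean(0).round(4),k.min(0).round(4),k.max(0).round(4))
    for x0,x1 in ((-.12,-.1),(-.077,-.06),(-.05,-.03),(0.02,.06)):
        m=(d>0)&(Wc[...,0]>x0)&(Wc[...,0]<x1)&(abs(Wc[...,1]+.09)<.03)&(Wc[...,2]<.11)
        if m.any(): print("   z at x",x0,np.median(Wc[m][:,2]).round(4))
plan(case2w([.013,0,.134]),Rdown(1))
E
```

```text
side bolt_knob 0.73 [280.7, 210.6] [-0.0254 -0.0038  0.0983] [-0.055 -0.01   0.083] [0.026 0.023 0.131]
side case_lid 0.61 [296.8, 214.4] [ 0.0056 -0.0153  0.0837] [-0.08  -0.131  0.075] [0.105 0.13  0.131]
side knob 43 [-0.0215 -0.0031  0.1251] [-0.0285 -0.0093  0.1181] [-0.0129  0.0074  0.1307]
   z at x -0.12 0.0836
   z at x -0.077 0.0833
   z at x -0.05 0.0835
   z at x 0.02 0.0836
wrist bolt_knob 0.89 [244.9, 151.4] [-0.025   0.0025  0.0994] [-0.082 -0.01   0.073] [0.036 0.01  0.132]
wrist case_lid 0.76 [244.3, 171.6] [-0.0067  0.0002  0.0854] [-0.08  -0.126  0.072] [0.102 0.128 0.225]
wrist knob 532 [-0.0218  0.0027  0.1288] [-0.0294 -0.0073  0.1181] [-0.013   0.0097  0.1323]
   z at x -0.12 0.0853
   z at x -0.077 0.0853
   z at x -0.05 0.0852
   z at x 0.02 0.0853
top case_lid 0.97 [322.6, 215.1] [-0.0194 -0.0593  0.0848] [-0.079 -0.125  0.076] [0.099 0.126 0.527]
   z at x -0.12 0.0847
   z at x -0.077 0.085
   z at x -0.05 0.085
   z at x 0.02 0.0846
t 6.65 tcp [0.5664 0.0469 0.2068] case [0.0203 0.0575 0.2068] F [-0.74  0.41  1.71]
{'xyz': array([ 0.729, -0.575, -0.073]), 'a': array([ 0., -0., -0.])}
```

View pics/side5.png

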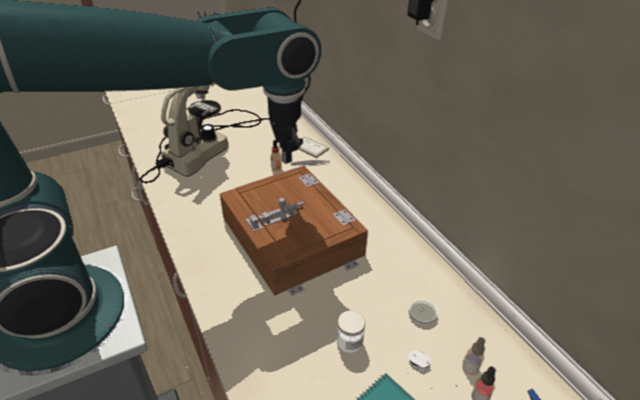

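View pics/wrist5.png

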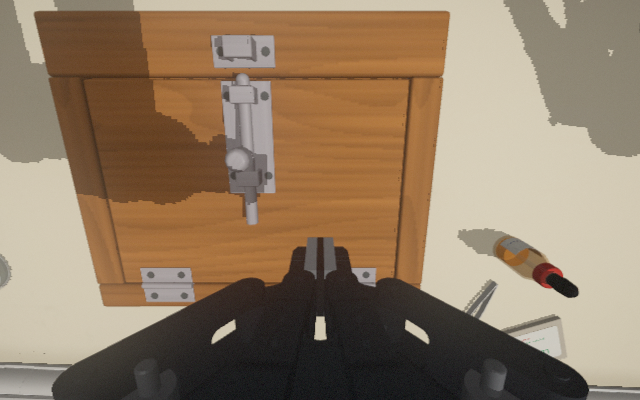

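Wrist view: the lid is flush, with rail and lid at the same height of 85 mm. The knob at (238,158) is behind the keeper at (237,47). I'll go behind the knob and lower.

>>> {"method": "arm_command", "body": {"increments": [{"claw": 1,"x": 0,"y": -0.3,"z": -0.05,"ax": 0,"ay": 0,"az": 0},{"claw": 1,"x": 0,"y": -0.56,"z": -0.07,"ax": 0,"ay": 0,"az": 0},{"claw": 1,"x": 0.2,"y": -0.56,"z": -0.07,"ax": 0,"ay": 0,"az": 0},{"claw": 1,"x": 0.4,"y": -0.56,"z": -0.07,"ax": 0,"ay": 0,"az": 0},{"claw": 1,"x": 0.6,"y": -0.56,"z": -0.07,"ax": 0,"ay": 0,"az": 0},{"claw": 1,"x": 0.72,"y": -0.56,"z": -0.07,"ax": 0,"ay": 0,"az": 0},{"claw": 1,"x": 0.72,"y": -0.56,"z": -0.07,"ax": 0,"ay": 0,"az": 0}]}}

```text
clock: 7.23
tcp_pos: [0.5616, -0.0092, 0.1325]
tool_rot: [0.706, -0.018, 0.708, 0.018]
force: [-0.7, -0.4, -0.2]
finger_gap: -0.0
```

```bash
python3 - <<'E'
from h import *
im,d=eyes.get_image("wrist"); save("wrist6",im)
plan(case2w([-.036,0.001,.134]),Rdown(1))
E
```

```text
t 7.28 tcp [ 0.5623 -0.0092  0.1344] case [0.0134 0.0016 0.1344] F [0.73 0.33 0.6 ]
{'xyz': array([ 0.005, -0.006, -0.494]), 'a': array([ 0.   , -0.001, -0.   ])}
```

View pics/wrist6.png

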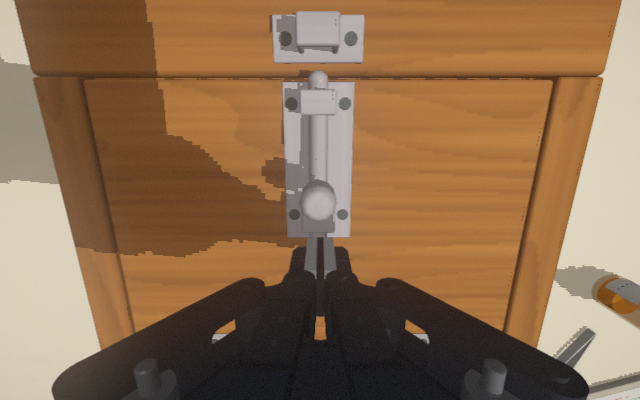

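The closed fingers at (320,260) are directly behind the knob at (318,203), in line with the keeper. I'll push forward.

>>> {"method": "arm_command", "body": {"increments": [{"claw": 1,"x": 0,"y": 0,"z": -0.08,"ax": 0,"ay": 0,"az": 0},{"claw": 1,"x": 0,"y": 0,"z": -0.15,"ax": 0,"ay": 0,"az": 0},{"claw": 1,"x": 0,"y": 0,"z": -0.22,"ax": 0,"ay": 0,"az": 0},{"claw": 1,"x": 0,"y": 0,"z": -0.28,"ax": 0,"ay": 0,"az": 0},{"claw": 1,"x": 0,"y": 0,"z": -0.34,"ax": 0,"ay": 0,"az": 0},{"claw": 1,"x": 0,"y": 0,"z": -0.4,"ax": 0,"ay": 0,"az": 0},{"claw": 1,"x": 0,"y": 0,"z": -0.45,"ax": 0,"ay": 0,"az": 0},{"claw": 1,"x": 0,"y": 0,"z": -0.47,"ax": 0,"ay": 0,"az": 0},{"claw": 1,"x": 0,"y": 0,"z": -0.47,"ax": 0,"ay": 0,"az": 0}]}}

```text
clock: 8.03
tcp_pos: [0.5155, -0.0117, 0.1354]
tool_rot: [0.707, -0.018, 0.707, 0.018]
force: [0.1, 0.7, 0.6]
finger_gap: 0.0
```

```bash
python3 - <<'E'
from h import *
im,d=eyes.get_image("wrist"); save("wrist7",im)
plan(case2w([-.036,0.001,.134]),Rdown(1))
E
```

```text
t 8.08 tcp [ 0.5157 -0.0117  0.1352] case [-0.0333  0.0015  0.1352] F [-0.4  -0.02 -0.21]
{'xyz': array([ 0.012, -0.005, -0.027]), 'a': array([ 0., -0., -0.])}
```

View pics/wrist7.png

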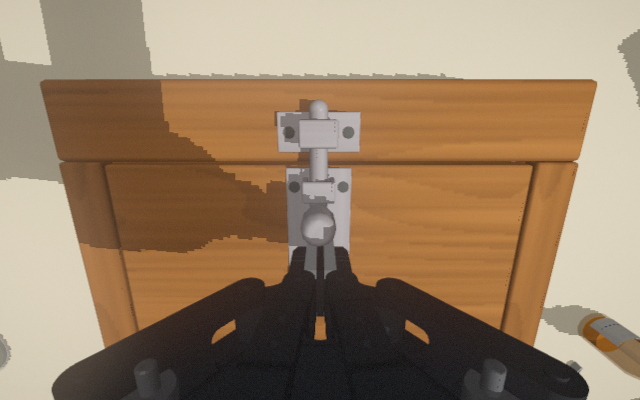

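The tip has come through the keeper, showing at (318,105). I'll push in small steps until the end stop resists.

>>> {"method": "arm_command", "body": {"increments": [{"claw": 1,"x": 0,"y": 0,"z": -0.02,"ax": 0,"ay": 0,"az": 0},{"claw": 1,"x": 0,"y": 0,"z": -0.03,"ax": 0,"ay": 0,"az": 0},{"claw": 1,"x": 0,"y": 0,"z": -0.03,"ax": 0,"ay": 0,"az": 0}]}}

```text
clock: 8.33
tcp_pos: [0.5141, -0.0118, 0.1354]
tool_rot: [0.708, -0.018, 0.706, 0.018]
force: [13.5, 0.1, -4.6]
finger_gap: 0.001
```

13.5 N of resistance, against about 2 N for sliding, means the end stop. I'll back off, rise clear and check.

>>> {"method": "arm_command", "body": {"increments": [{"claw": 1,"x": 0,"y": 0,"z": 0.15,"ax": 0,"ay": 0,"az": 0},{"claw": 1,"x": -0.1,"y": 0,"z": 0.25,"ax": 0,"ay": 0,"az": 0},{"claw": 1,"x": -0.5,"y": 0,"z": 0.3,"ax": 0,"ay": 0,"az": 0},{"claw": 1,"x": -0.9,"y": 0,"z": 0.3,"ax": 0,"ay": 0,"az": 0},{"claw": 1,"x": -1,"y": 0,"z": 0.3,"ax": 0,"ay": 0,"az": 0},{"claw": 1,"x": -1,"y": 0,"z": 0.3,"ax": 0,"ay": 0,"az": 0}]}}

```text
clock: 8.83
tcp_pos: [0.544, -0.0104, 0.239]
tool_rot: [0.709, -0.018, 0.705, 0.018]
force: [0.2, 0.4, -1.1]
finger_gap: 0.007
```

```bash
python3 - <<'E'
from h import *
im,d=eyes.get_image("wrist"); save("wrist8",im); W=world("wrist",d)
Wc=Ro.from_euler('z',-YAW).apply(W.reshape(-1,3)-C).reshape(W.shape)
m=(d>0)&(abs(Wc[...,1])<.02)&(Wc[...,0]<-.03)&(Wc[...,0]>-.09)&(Wc[...,2]>.118)&(Wc[...,2]<.14)
k=Wc[m]; print("knob",len(k),k.mean(0).round(4),k.min(0).round(4),k.max(0).round(4))
m=(d>0)&(abs(Wc[...,1])<.006)&(Wc[...,0]<-.08)&(Wc[...,0]>-.125)&(Wc[...,2]>.092)&(Wc[...,2]<.112)
k=Wc[m]; print("tip/keeper",k.min(0).round(4),k.max(0).round(4)); k=k[k[:,2]>.103];print("keeper top",k.min(0).round(4),k.max(0).round(4))
for x0,x1 in ((-.12,-.1),(-.077,-.06),(-.05,-.03),(0.02,.06)):
    m=(d>0)&(Wc[...,0]>x0)&(Wc[...,0]<x1)&(abs(Wc[...,1]+.09)<.03)&(Wc[...,2]<.11)
    if m.any(): print("   z at x",x0,np.median(Wc[m][:,2]).round(4))
plan(case2w([0,0,.2]))
im,d=eyes.get_image("side"); save("side8",im)
for n,a in (("specimen_jar",[.519,-.342]),("petri_1",[.693,-.361])):
    im,d=eyes.get_image("top"); W=world("top",d); o=eyes.regions_of("top",n)[0]; print(n,np.median(W[o["pixels"]&(d>0)],0).round(3))
E
```

```text
knob 364 [-0.0547  0.001   0.1277] [-0.0622 -0.0072  0.118 ] [-0.046   0.0092  0.1308]
tip/keeper [-0.1126 -0.006   0.0929] [-0.0804  0.0056  0.1063]
keeper top [-0.1026 -0.006   0.1031] [-0.0896  0.0054  0.1063]
   z at x -0.12 0.0836
   z at x -0.077 0.0835
   z at x -0.05 0.0834
   z at x 0.02 0.0833
t 8.88 tcp [ 0.5434 -0.0103  0.2364] case [-0.0055  0.0014  0.2364] F [ 0.45 -0.61 -1.  ]
{'xyz': array([ 0.365, -0.014,  0.055])}
specimen_jar [ 0.519 -0.342  0.07 ]
petri_1 [ 0.697 -0.359  0.015]
```

View pics/wrist8.png

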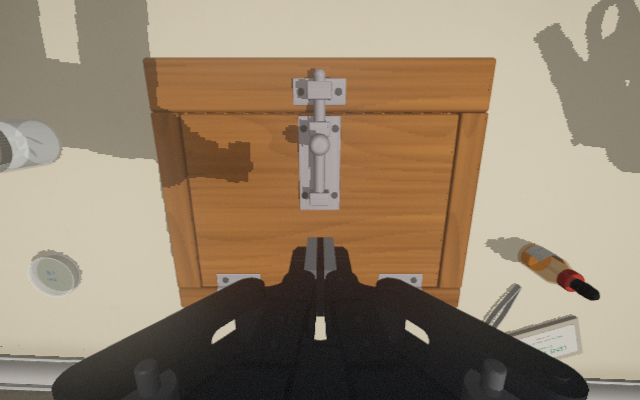

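View pics/side8.png

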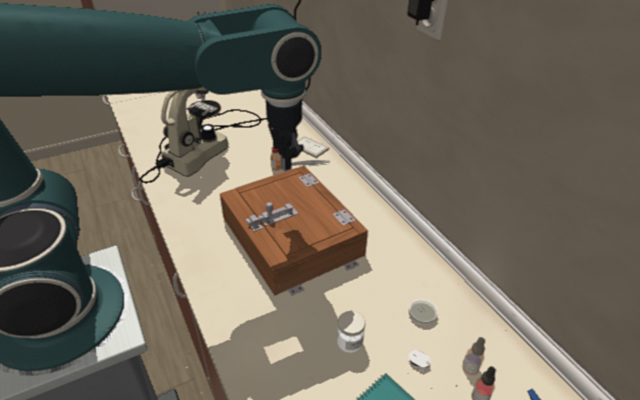

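The knob stands at 154.7 mm from the hinge (home is 155 mm), the tip is about 9 mm beyond the keeper, and the lid is level with the frame. I'm handing in.

```bash
python3 - <<'E'
from h import *
r.job_done(); print(r.state()["clock"])
E
```

```text
the job is handed in; nothing more can be done
the job is handed in; nothing more can be done
```

The lid is shut and the bolt is home. I pushed the lid down from behind with closed fingers until it met the frame, at 32 N. I then pushed the bolt's knob forward until it met its end stop, at 13.5 N. I handed the job in at about 9 s of the 42 s allowed.

- **Lid:** in the last wrist-camera depth, the lid and the frame rail are within 0.3 mm of the same height. The lid was already flush before I moved the bolt.
- **Bolt:** the knob measured 154.7 mm from the hinge line, where fully home is 155 mm. The tip measured about 9 mm beyond the keeper's front face, against the 5 mm needed.
- **Robot:** the gripper was clear of everything, with fingertips about 80 mm above the knob and forces near zero.
- **Loose items:** the jar had not moved. The dish read about 4 mm off its first position, which is about what I'd expect from measurement error. The dropper bottle was only checked by eye and stands where it was.

No check failed. The side and top cameras were not used to measure the bolt's final position, so that figure comes from the wrist camera and the end-stop force. The hand-in reported no verdict.

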